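# Slide a round weight along the fence to the contact thermometer and log it

## Robot

A 6-joint arm with a two-finger parallel gripper is mounted at the origin on the work surface. World frame = base frame: x ahead of the robot, y to its left, z up, the work surface at z = 0. Lengths are in m, angles in rad, forces in N, time in s.
With the tool pointing down it reaches from about 0.25 to 0.775 m from the base axis. Payload 8.9 kg.
Tool frame: the origin (TCP) lies where the fingers leave the gripper's body, on its centre line; the fingertips stand 73 mm ahead of it and the grasp point (between the pads) lies 54 mm ahead of it; z points along the fingers, y is the direction in which the jaws open and shut (so a half turn about z gives the same grasp; the last joint's range is limited). The gripper opens to 85 mm and grips with 20 to 120 N. Pads are 22 mm wide; open, the fingers measure 114 mm over their backs; the gripper's body (76 mm by 85 mm) begins 54 mm behind the grasp point. The pads swing forward as they close: fully open they stand 13 mm farther back than shut.
Start: joints at [1.185, 0.291, -0.153, 1.127, 0, 1.431], TCP at [0.128, 0.509, 0.304] pointing down, gripper open.
Joint ranges: [-2.52, 2.52], [-0.91, 1.74], [-1.3, 1.37], [-1.96, 2.02], [-1.52, 1.47], [-3.14, 3.14]. Speed limits (rad/s): [2.22, 2.22, 2.79, 3.14, 3.14, 3.14].

## Interface

Orientations are given as a unit quaternion [x, y, z, w].
In Python, from plant import manip, grab_frame, calibration, trace, pinpoint gives the robot as it stands.
- The arm moves only by the shell command python3 -m jog 'ROWS'. ROWS is JSON, one flat list of numbers, 7 for each row, row after row: the shift along the tool's x, y, z in units of 40 mm (1.0 is 40 mm), then the turn, a rotation vector about the tool's x, y, z in units of 8 degrees (1.0 is 8 degrees), then the closure in counts, from 0 (fully open) to 255 (shut). A call has 1 to 5 rows; each row is the pose to reach, as a shift and turn from the pose commanded when the call began, along the tool's axes at that moment; what a row does not reach only later rows make up. A row lasts 1/10 s, in which the tool goes at most 50 mm and 8.59 degrees, less where a joint would pass 70% of its speed; a pose out of reach is approached as far as the arm can. A call with a gripper value outside its range is refused whole. The fingers move at their own pace and stop on an object; the grip force is fixed at half the most. Time passes only in rows, so rows that repeat a pose let the fingers close. It gives the time, the measured TCP pose, the force and the opening at its end, in the units of the state.
- manip.read_state(): the state, without advancing time (a new reading comes with each control period).
- grab_frame(name): name is "scene" or "top" or "wrist"; returns (picture, depth): 420x560x3 uint8, red, green, blue; 420x560 float32, m along the optical axis (not along the pixel's ray), 0 where there is no reading.
- calibration(name): a dict with "fx", "fy", "cx", "cy" (pixels), "rvec" (rotation vector, rad) and "tvec" (3), from world to camera coordinates, as OpenCV has them; the wrist camera has in their place "tool_from_camera" (4x4, takes a point from camera to tool coordinates, whose origin is the TCP and whose axes are the flange's). Camera axes: x right, y down, z forward; pixel columns grow to the right and rows downward; lengths in m; the calibration is good to about 2 mm. A picture is of the moment at which its call begins: read the wrist's pose just before it. calibration takes no time and is no camera call.
- manip.hand_in(): hands the job in, once; it reports no verdict.
Trained networks look in the newest picture that a camera, given by its name, has taken for a name from the list of things; names that differ only in an ending like _2 or _b are one class to them, and where a whole thing is asked for, a point or a joint stands for the part that bears it (a point fixed in the world has none). Each returns a list of dicts, best first, with "score" (0 to 1); they miss things now and then, are a little off and sometimes report something else, mostly with a low value. They report only what shows in the picture. A call takes as long as a camera call. They do not tell look-alikes from the thing itself.
- trace(camera, label): "region" (420x560 bool, what is visible of it) and "bbox" ([left, top, width, height] in pixels, round what is visible of it).
- pinpoint(camera, label): "location" ([row, column] in pixels: a listed point, or the origin of a listed thing).
The state is a dict: "time_s": time; "joint_pos": joint angles; "qvel": joint speeds; "joint_efforts": joint torques, N m; "ee_pos": TCP position; "tcp_rot": TCP orientation; "wrist_force": force on the tool from outside, world axes, zero at the start; "ft_torque": the same for the moment, N m; "opening": opening from 0.0 (shut) to 1.0 (fully open).
Only numpy, scipy, OpenCV 4.12 (cv2) and the standard library are available. Lean on these libraries where they do the work, as an engineer would, in place of code of your own. Each camera call takes 0.05 s, during which the arm holds its last target. There are 200 camera calls.

## Task

Take the temperature of the big round aluminium weight before it is used: slide it flat on the bench up against the steel fence, then push it along the fence, staying against it, past the sprung catch and on until it presses the sprung copper tip of the thermometer, which is set to a different length every day and must be found by feel: press it in with about 6 N, never more than 14 N. Then leave the weight there, touching the tip, and press the black key on the white meter housing to log the reading. Keep the weight flat on the bench and leave the other things on the bench alone.

Things in the scene. Friction and masses are not known exactly. Their poses are not given: they have to be found in the camera images.
- station: Temperature-check station fixed to the bench: fence, sprung catch, meter. Origin on the bench (z = 0); z up, the fence runs along its y, the weight travels towards its -y. The inner face of the fence is the plane x = +50 mm: a weight touching it has its centre at x = 0.
- fence_mouth (a point): Open end of the steel fence, top of its inner face, at station x = +50, y = +340 mm. The fence is 12 mm thick, 22 mm high and runs straight from y = +340 to y = -90 mm; polished, the weight slides along it easily.
- catch_rest (a point): Top of the catch's white roller at rest, on its axis, station x = -53, y = +42 mm; 16 mm in diameter, 28 mm high. Sprung: it yields towards station -x (4 N at first, 8 N when the weight passes). It touches the weight while the weight's centre is between y = +66 and +18 mm; the push then needs 2 to 5 N more. Behind it a grey block, x -122 to -78, y 17 to 67, 34 mm high.
- meter (a point): Centre of the top of the white meter housing, station x = +2, y = -142 mm; 90 mm along x, 100 mm along y, 50 mm high.
- thermometer: Black 40 x 12 x 36 mm holder, origin on the bench at station y = -88 mm. Its copper tip (22 mm across, 17 mm up) points to station +y on x = 0. Its reach changes every time and is not measured: a weight just touching it has its centre between y = -14 and +14 mm. The tip yields on a spring, 1 N per mm from 0.5 N, for 9 mm, then it is solid.
- weight: The biggest round item on the bench: plain aluminium disc 100 mm in diameter, 30 mm high, about 0.6 kg (varies), lying flat; too wide to be gripped. Origin: centre of its underside. Sliding it takes about 2.5 to 5.5 N. At the start it is 15 to 65 mm clear of the fence, its centre at station y = +190 to +270 mm.
- key (a joint): Travel of the black log key in m: 0 is up, 0.006 fully down, which takes 5 N; springs back.
- key_top (a point): Centre of the top face of the log key (round, 24 mm in diameter, pressed straight down) on top of the white meter housing, at station x = +5, y = -160 mm.
- small_weight: Bystander: aluminium disc 48 mm in diameter, 30 mm high, standing on the robot's side of the run. Origin: centre of underside.
- flat_weight: Bystander: aluminium disc 68 mm in diameter, 14 mm high, beyond the fence. Origin: centre of underside.
- fitting: Bystander: brass fitting 26 mm in diameter, 34 mm high, beyond the fence. Origin: centre of underside.
- jar: Bystander: amber jar 60 mm in diameter, 75 mm high. Origin: centre of underside.
- wrench: Bystander: steel wrench lying on the bench.
- dial_gauge: Bystander: round dial gauge 64 mm in diameter, 26 mm high, lying face up with a brass stem. Origin: centre of underside.
Things that resemble listed ones, but are neither listed nor needed, are in the scene too. What is shaped like the weight but turquoise or yellow is not meant.

How it is judged:
By the outcome, as a careful person would: the job done as asked, in the order asked, and still so for the second after the job is handed in, with the robot touching nothing.
It also fails if it takes over 72 s, if anything falls off the work surface, if the arm or the gripper's body presses on something with over 40 N, if the wrist force passes 120 N, or if a joint passes its speed limit or range.

## Working session

There is one attempt and no reset: what is moved stays moved. The work goes in short steps, Python scripts to look and compute and a shell command to move; the robot and the scene stay as the last step left them, time stands still between calls to the robot, and variables do not carry over. Pictures are saved under pics/ and viewed, about 8 in all and at most 12, crops included, and the job is handed in when it is done.

```bash
mkdir -p pics; ls; cat > h.py <<'E'
import numpy as np, cv2
from scipy.spatial.transform import Rotation as R
from plant import manip, grab_frame, calibration, trace, pinpoint
def save(n,p): cv2.imwrite('pics/'+n+'.png',cv2.cvtColor(p,cv2.COLOR_RGB2BGR))
def ray(cam,rc):
    c=calibration(cam); d=np.array([(rc[1]-c['cx'])/c['fx'],(rc[0]-c['cy'])/c['fy'],1.])
    if 'rvec' in c:
        Rm=R.from_rotvec(np.ravel(c['rvec'])).as_matrix(); t=np.ravel(c['tvec'])
        return -Rm.T@t, Rm.T@d
    s=manip.read_state(); T=np.array(c['tool_from_camera']); Rt=R.from_quat(s['tcp_rot']).as_matrix()
    return Rt@T[:3,3]+np.array(s['ee_pos']), Rt@T[:3,:3]@d
def atz(cam,rc,z):
    o,d=ray(cam,rc); return o+d*(z-o[2])/d[2]
E
python3 - <<'E'
from h import *
np.set_printoptions(precision=4,suppress=True)
s=manip.read_state(); print({k:np.round(v,4) for k,v in s.items()})
for cam in ['top','scene']:
    p,d=grab_frame(cam); save(cam,p)
    for l,z in [('fence_mouth',.022),('catch_rest',.028),('meter',.05),('key_top',.055),('weight',0),('thermometer',0),('station',0),('small_weight',0),('jar',0)]:
        for r in pinpoint(cam,l)[:3]: print(cam,l,round(r['score'],2),np.round(r['location']),atz(cam,r['location'],z))
E
```

```text
pics
{'time_s': np.float64(0.0), 'joint_pos': array([ 1.1847,  0.2913, -0.1542,  1.1267,  0.    ,  1.4315]), 'qvel': array([-0.0009,  0.0006,  0.0003, -0.0017, -0.0011,  0.0009]), 'joint_efforts': array([  0.0009, -53.7138,  33.1375,   0.0159,  -0.0001,   0.    ]), 'ee_pos': array([0.1281, 0.5088, 0.3033]), 'tcp_rot': array([ 0.1231,  0.9924, -0.0006, -0.0002]), 'wrist_force': array([-0.3225, -0.2117, -0.6125]), 'ft_torque': array([-0.0277,  0.0041, -0.0299]), 'opening': np.float64(1.0017)}
top fence_mouth 0.89 [194. 218.] [0.6024 0.2161 0.022 ]
top catch_rest 0.58 [243. 148.] [0.4577 0.4047 0.028 ]
top catch_rest 0.57 [226. 318.] [ 0.514 -0.075  0.028]
top meter 0.97 [208. 383.] [ 0.5656 -0.2554  0.05  ]
top meter 0.2 [176. 314.] [ 0.6553 -0.0597  0.05  ]
top key_top 0.37 [201. 390.] [ 0.585  -0.2728  0.055 ]
top weight 0.96 [197. 168.] [0.5962 0.3622 0.    ]
top weight 0.73 [148. 235.] [0.7478 0.1726 0.    ]
top weight 0.65 [216. 262.] [0.5447 0.0887 0.    ]
top small_weight 0.5 [252. 289.] [0.4419 0.0068 0.    ]
top jar 0.9 [280. 408.] [ 0.3675 -0.3338  0.    ]
scene fence_mouth 0.68 [276. 341.] [0.6072 0.2337 0.022 ]
scene catch_rest 0.69 [208. 242.] [ 0.5191 -0.0713  0.028 ]
scene meter 0.76 [195. 169.] [ 0.5837 -0.2464  0.05  ]
scene key_top 0.6 [186. 160.] [ 0.5686 -0.2832  0.055 ]
scene weight 0.98 [301. 400.] [0.5936 0.3666 0.    ]
scene weight 0.85 [317. 288.] [0.7467 0.1707 0.    ]
scene weight 0.81 [249. 295.] [0.5601 0.0975 0.    ]
scene thermometer 0.8 [213. 189.] [ 0.5721 -0.1979  0.    ]
scene station 0.96 [223. 218.] [ 0.5703 -0.1132  0.    ]
scene small_weight 0.89 [209. 278.] [ 0.4511 -0.0015  0.    ]
scene jar 0.63 [157. 190.] [ 0.3661 -0.3397  0.    ]
```

View pics/top.png

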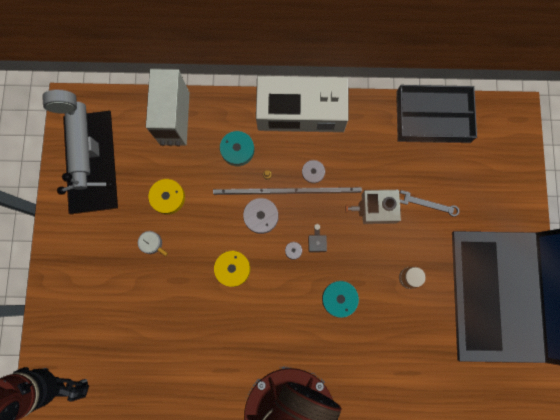

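View pics/scene.png

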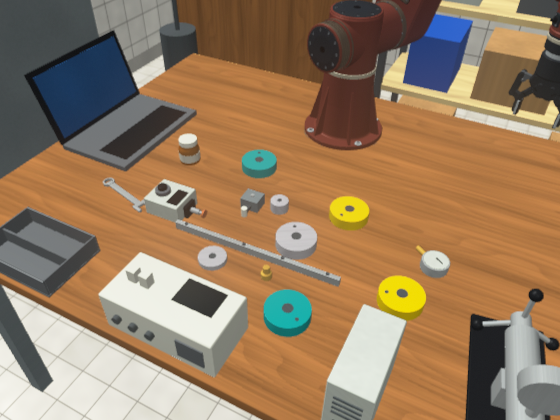

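The big plain aluminium disc is at top (216,262), the turquoise and yellow ones of the same shape are excluded, and the 68 mm and 48 mm grey discs are at (171,314) and (251,293). The fence runs from about (191,213) to (188,362), with the roller at (226,318) and the meter at (206,382). I'll move the wrist camera over the run for a closer look.

```bash
python3 -m jog '[-5.7,-3.6,0,0,0,0,0, -5.7,-3.6,0,0,0,0,0, -5.7,-3.6,0,0,0,0,0, -5.7,-3.6,0,0,0,0,0, -5.7,-3.6,0,0,0,0,0]' && python3 -m jog '[-4.7,-3.3,0,0,0,1.07,150, -4.7,-3.3,0,0,0,2.1,150, -4.7,-3.3,0,0,0,3.1,150, -4.7,-3.3,0,0,0,4.2,150, -4.7,-3.3,0,0,0,5.2,150]'
python3 - <<'E'
from h import *
np.set_printoptions(precision=4,suppress=True)
s=manip.read_state(); print(s['ee_pos'],s['tcp_rot'],s['wrist_force'],s['opening'],s['joint_pos'])
p,d=grab_frame('wrist'); save('w1',p)
for l,z in [('fence_mouth',.022),('catch_rest',.028),('meter',.05),('key_top',.055),('weight',0),('thermometer',0),('station',0),('small_weight',0)]:
    for r in pinpoint('wrist',l)[:2]: print(l,round(r['score'],2),np.round(r['location']),atz('wrist',r['location'],z))
E
```

```text
time_s: 1.5
ee_pos: [0.3016, 0.3265, 0.3041]
tcp_rot: [0.123, 0.992, 0.0, 0.0]
wrist_force: [0.7, 1.0, -0.9]
opening: 0.998
time_s: 2.0
ee_pos: [0.4526, 0.1514, 0.304]
tcp_rot: [0.471, 0.882, 0.0, 0.001]
wrist_force: [-0.6, 1.4, 1.0]
opening: 0.413
[0.4526 0.1514 0.304 ] [0.4711 0.8821 0.0001 0.0005] [-0.5606  1.4294  0.9615] 0.4131868230669694 [ 0.1697  0.1995 -0.2746  1.0958 -0.0005  1.1509]
fence_mouth 0.87 [194. 418.] [0.6078 0.2337 0.022 ]
weight 0.82 [136. 240.] [0.3853 0.1708 0.    ]
weight 0.69 [285.  86.] [ 0.3127 -0.1352  0.    ]
small_weight 0.94 [262. 213.] [ 0.4467  0.0029 -0.    ]
```

View pics/w1.png

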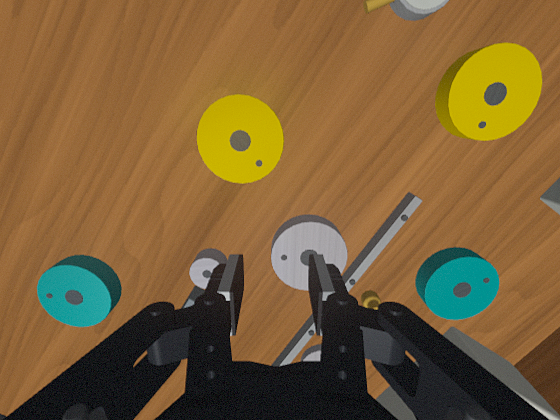

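The picture shows the grey weight at about (255,309) between the fingers and the fence running from (200,415) down-left. Its neighbours are yellow at (139,240) and turquoise at (290,79) and (283,457). Next I'll fit the station pose from all points and the fence line.

```bash
python3 - <<'E'
from h import *
np.set_printoptions(precision=4,suppress=True)
p,d=grab_frame('top')
# fence: gray pixels (low saturation) in strip
hsv=cv2.cvtColor(p,cv2.COLOR_RGB2HSV)
m=np.zeros(p.shape[:2],bool); m[180:198,205:366]=hsv[180:198,205:366,1]<90
ys,xs=np.nonzero(m); print(len(ys),xs.min(),xs.max())
for c in [216,240,280,320,350]: 
    r=np.nonzero(m[:,c])[0]; print(c,r, atz('top',(r.mean(),c),.022) if len(r) else '')
print('ends',[atz('top',(190,c),.022)[1] for c in (xs.min(),xs.max())])
for r in trace('top','weight'):
    x,y=np.nonzero(r['region'])[::-1]; print('W',round(r['score'],2),r['bbox'],len(x),atz('top',(y.mean(),x.mean()),.025))
c=p[150:320,200:420]; save('topcrop',cv2.resize(c,None,fx=3.6,fy=3.5,interpolation=cv2.INTER_CUBIC))
ps=[];S={'fence_mouth':(50,340,.022),'catch_rest':(-53,42,.028),'meter':(2,-142,.05),'key_top':(5,-160,.056)}
p,d=grab_frame('scene')
for r in trace('scene','weight'):
    x,y=np.nonzero(r['region'])[::-1]; print('Ws',round(r['score'],2),r['bbox'],len(x),atz('scene',(y.mean(),x.mean()),.02))
E
```

```text
723 226 365
216 [] 
240 [189 190 191 192 193] [0.6133 0.1517 0.022 ]
280 [189 190 191 192] [0.6168 0.0363 0.022 ]
320 [180 188 189 190 191] [ 0.6275 -0.0792  0.022 ]
350 [188 189 190 191] [ 0.6234 -0.166   0.022 ]
ends [np.float64(0.19211134396435353), np.float64(-0.20942677737008128)]
W 0.94 [321.2, 278.0, 37.0, 38.3] 1078 [ 0.3114 -0.1356  0.025 ]
W 0.85 [244.0, 195.0, 33.2, 39.6] 953 [0.5419 0.0917 0.025 ]
W 0.74 [217.5, 130.4, 35.4, 37.1] 931 [0.7398 0.166  0.025 ]
W 0.6 [239.4, 255.6, 12.1, 27.7] 215 [0.3917 0.1324 0.025 ]
Ws 0.95 [242.1, 150.9, 34.5, 28.4] 854 [ 0.3232 -0.1292  0.02  ]
Ws 0.83 [376.6, 274.2, 51.9, 46.6] 1652 [0.6017 0.3676 0.02  ]
Ws 0.71 [263.1, 291.9, 49.3, 41.6] 1849 [0.7509 0.1718 0.02  ]
Ws 0.63 [277.5, 223.3, 40.2, 37.2] 1328 [0.5519 0.0971 0.02  ]
Ws 0.56 [327.1, 197.7, 43.4, 33.1] 1123 [0.4011 0.1732 0.02  ]
```

View pics/topcrop.png

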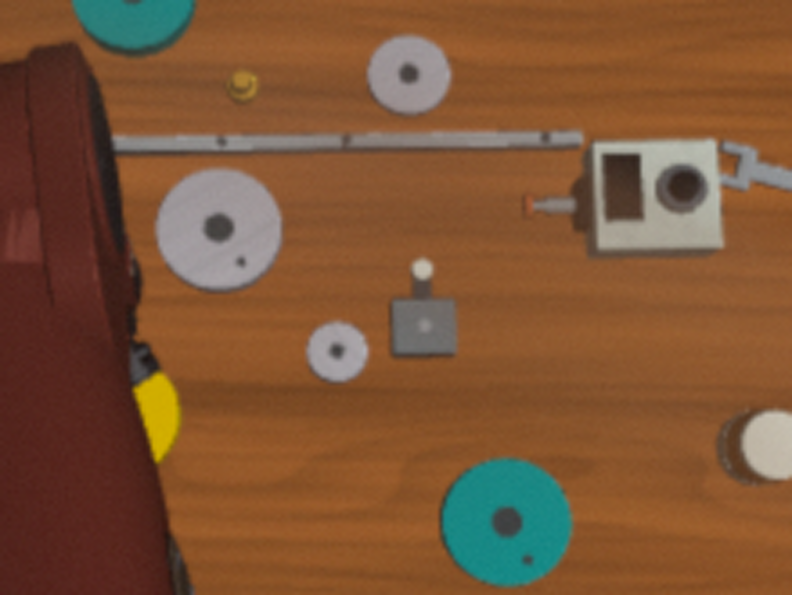

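The crop shows the plain grey disc, about 124 px wide at (229,219), with no paint. The fence end is at (137,582), the roller at (269,423), the copper tip at (205,530), the key at (187,683) and the small weight at (351,337). The weight's identity is confirmed. Now I'll fit the station.

```bash
python3 - <<'E'
from h import *
np.set_printoptions(precision=4,suppress=True)
f=lambda r,c,z: atz('top',(150+r/3.5-.4,200+c/3.6-.4),z)
W={'end':((56,-90),f(137,582,.022)),'roller':((-53,42),f(269,423,.028)),'key':((5,-160),f(187,683,.056)),'meter':((2,-142),f(195,657,.05)),'mouth':((50,340),np.array([.6078,.2337])),
'roller_s':((-53,42),np.array([.5191,-.0713])),'meter_s':((2,-142),np.array([.5837,-.2464])),'key_s':((5,-160),np.array([.5686,-.2832])),'f1':((56,255),None)}
W.pop('f1')
S=np.array([v[0] for v in W.values()])/1e3; P=np.array([v[1][:2] for v in W.values()])
mS,mP=S.mean(0),P.mean(0); H=(S-mS).T@(P-mP); a=np.arctan2(H[0,1]-H[1,0],H[0,0]+H[1,1])
Rm=np.array([[np.cos(a),-np.sin(a)],[np.sin(a),np.cos(a)]]); t=mP-Rm@mS
print('yaw',a,'t',t); 
for k,r in zip(W,(S@Rm.T+t-P)*1e3): print(k,r)
for n,q in {'weight':f(229,219,.03),'small':f(351,337,.03),'tip':f(205,530,.017),'weight_s':np.array([.556,.0973])}.items(): print(n,q,(Rm.T@(q[:2]-t))*1e3)
for q in [(.6133,.1517),(.6168,.0363),(.6234,-.166)]: print('fence centre',(Rm.T@(np.array(q)-t))*1e3)
E
```

```text
yaw 0.028290204205257973 t [ 0.5685 -0.1114]
end [ 0.8114 -1.1672]
roller [1.5031 0.0892]
key [-0.5895  0.4229]
meter [ 1.6159 -0.8696]
mouth [ 1.0935 -3.8608]
roller_s [-4.7359  0.3449]
meter_s [-9.1532 -6.9257]
key_s [ 9.4547 11.9664]
weight [0.5426 0.0905 0.03  ] [-20.1891 202.5443]
small [ 0.4449 -0.0042  0.03  ] [-120.5348  110.7121]
tip [ 0.5692 -0.1572  0.017 ] [ -0.5804 -45.7302]
weight_s [0.556  0.0973] [ -6.6214 209.01  ]
fence centre [ 52.1944 261.7674]
fence centre [ 52.4288 146.3146]
fence centre [ 53.3038 -56.0911]
```

The fit agrees to 1–4 mm: yaw 0.028, weight at station (-20, 203). The tool already faces 32° off the fence run, which makes a good cradle push. I'll go behind the weight and down.

```bash
python3 -m jog '[-0.43,1.04,0,0,0,0,150, -0.43,1.04,1.0,0,0,0,150, -0.43,1.04,2.2,0,0,0,150, -0.43,1.04,3.4,0,0,0,150, -0.43,1.04,4.4,0,0,0,150]' && python3 -m jog '[0,0,0.6,0,0,0,150, 0,0,1.0,0,0,0,150, 0,0,1.2,0,0,0,150, 0,0,1.2,0,0,0,150, 0,0,1.2,0,0,0,150]'
python3 - <<'E'
from h import *
s=manip.read_state(); print(np.round(s['ee_pos'],4),np.round(s['tcp_rot'],4),s['opening'])
p,d=grab_frame('scene'); save('s2',cv2.resize(p[140:340,140:420],None,fx=2.8,fy=2.8))
E
```

```text
time_s: 3.15
ee_pos: [0.494, 0.1634, 0.1258]
tcp_rot: [0.467, 0.884, -0.0, -0.0]
wrist_force: [-0.9, -0.0, 0.1]
opening: 0.409
time_s: 3.65
ee_pos: [0.4952, 0.1634, 0.0806]
tcp_rot: [0.467, 0.884, 0.0, 0.0]
wrist_force: [-0.2, -0.2, -0.5]
opening: 0.413
[0.4952 0.1634 0.0806] [4.674e-01 8.841e-01 3.000e-04 4.000e-04] 0.41332669148297874
```

View pics/s2.png

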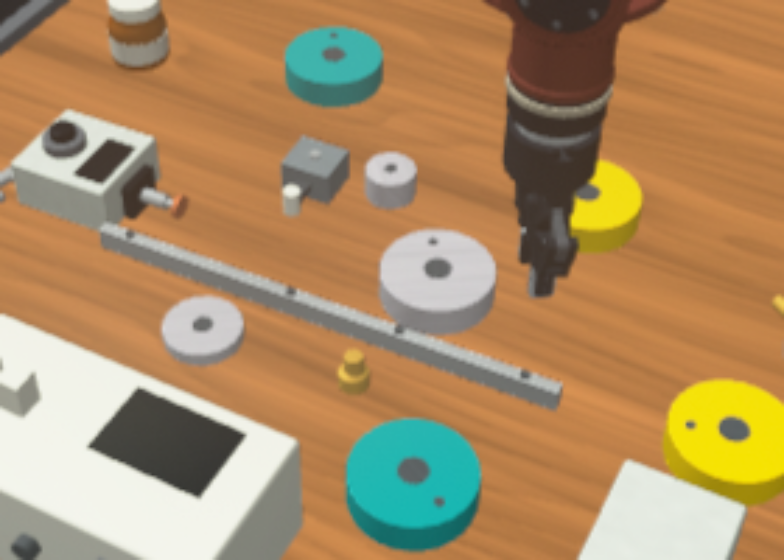

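The gripper is down behind the weight at (265,540) and clear of the yellow disc. I'll approach and push diagonally towards the fence.

```bash
python3 -m jog '[-0.3,0,0,0,0,0,150, -0.5,0,0,0,0,0,150, -0.7,0,0,0,0,0,150, -0.85,0,0,0,0,0,150, -0.95,0,0,0,0,0,150]'; for i in 1 ; do python3 -m jog '[-0.12,0,0,0,0,0,150, -0.24,0,0,0,0,0,150, -0.36,0,0,0,0,0,150, -0.48,0,0,0,0,0,150, -0.6,0,0,0,0,0,150]'; done
```

```text
time_s: 4.2
ee_pos: [0.5163, 0.1314, 0.08]
tcp_rot: [0.468, 0.884, 0.0, -0.0]
wrist_force: [-2.3, 3.0, 0.6]
opening: 0.412
time_s: 4.7
ee_pos: [0.5298, 0.1118, 0.0799]
tcp_rot: [0.467, 0.884, -0.0, -0.0]
wrist_force: [-5.0, 3.3, 1.9]
opening: 0.412
```

```bash
python3 -m jog '[-0.06,0,0,0,0,0,150, -0.12,0,0,0,0,0,150, -0.18,0,0,0,0,0,150, -0.24,0,0,0,0,0,150, -0.3,0,0,0,0,0,150]';  python3 - <<'E'
from h import *
p,d=grab_frame('top'); save('t2',cv2.resize(p[160:280,210:350],None,fx=5,fy=5,interpolation=cv2.INTER_CUBIC))
E
```

```text
time_s: 5.2
ee_pos: [0.532, 0.1028, 0.0786]
tcp_rot: [0.467, 0.884, -0.001, -0.004]
wrist_force: [-16.4, 8.5, 7.0]
opening: 0.409
```

View pics/t2.png

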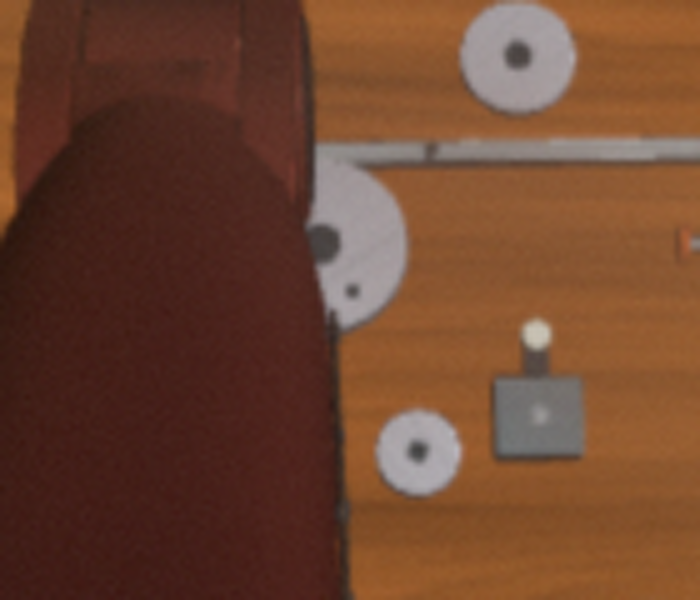

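The weight is against the fence (edge at (165,330)), with a clear force rise. I'll back off, turn to about 13° off the run, and shut the fingers to a fist.

```bash
python3 -m jog '[0.5,0,0,0,0,0,150, 1.0,0,0,0,0,0,150, 1.0,0.57,0,0,0,1,255, 0.9,0.57,-0.05,0,0,1.9,255, 0.9,0.57,-0.05,0,0,2.46,255]'; python3 -m jog '[0,0,0,0,0,0,255, 0,0,0,0,0,0,255, 0,0,0,0,0,0,255]'; python3 - <<'E'
from h import *
s=manip.read_state(); print(np.round(s['ee_pos'],4),np.round(s['tcp_rot'],4),s['wrist_force'])
T=R.from_quat(s['tcp_rot']).as_matrix(); print(T.round(3))
d=np.array([.564,.0515])-s['ee_pos'][:2]; print('ahead',-T[:2,0]@d,'lat',T[:2,1]@d)
a=.0283; print('station -y in tool', T.T@[np.sin(a),-np.cos(a),0])
E
```

```text
time_s: 5.75
ee_pos: [0.5363, 0.1444, 0.0821]
tcp_rot: [0.614, 0.79, 0.0, 0.001]
wrist_force: [0.2, 0.2, 0.2]
opening: 0.003
time_s: 6.05
ee_pos: [0.535, 0.1445, 0.0819]
tcp_rot: [0.611, 0.792, -0.0, 0.0]
wrist_force: [0.6, -0.8, -0.1]
opening: -0.002
[0.535  0.1445 0.0819] [ 6.110e-01  7.916e-01 -1.000e-04  1.000e-04] [ 0.63875058 -0.7514723  -0.11652548]
[[-0.253  0.967  0.   ]
 [ 0.967  0.253 -0.   ]
 [-0.     0.    -1.   ]]
ahead 0.09726553857279908 lat 0.0044860644082026155
station -y in tool [-9.74176680e-01 -2.25786844e-01  3.11060207e-04]
```

```bash
python3 -m jog '[-0.3,0.05,0,0,0,0,255, -0.6,0.1,0,0,0,0,255, -0.75,0.1,0,0,0,0,255, -0.85,0.1,0,0,0,0,255, -0.95,0.1,0,0,0,0,255]'; python3 -m jog '[-0.146,-0.034,0,0,0,0,255, -0.292,-0.068,0,0,0,0,255, -0.438,-0.102,0,0,0,0,255, -0.584,-0.135,0,0,0,0,255, -0.731,-0.169,0,0,0,0,255]'; python3 -m jog '[-0.146,-0.034,0,0,0,0,255, -0.292,-0.068,0,0,0,0,255, -0.438,-0.102,0,0,0,0,255, -0.584,-0.135,0,0,0,0,255, -0.731,-0.169,0,0,0,0,255]'
```

```text
time_s: 6.55
ee_pos: [0.5481, 0.1088, 0.0819]
tcp_rot: [0.612, 0.791, 0.0, -0.001]
wrist_force: [-1.9, 3.5, 1.3]
opening: 0.0
time_s: 7.05
ee_pos: [0.5491, 0.0785, 0.0819]
tcp_rot: [0.612, 0.791, -0.0, -0.0]
wrist_force: [-1.2, 1.8, 1.2]
opening: -0.0
time_s: 7.55
ee_pos: [0.55, 0.0484, 0.0819]
tcp_rot: [0.612, 0.791, -0.0, -0.0]
wrist_force: [-1.4, 2.8, 1.8]
opening: -0.0
```

```bash
J='python3 -m jog'; python3 -m jog '[-0.1,-0.023,0,0,0,0,255, -0.2,-0.046,0,0,0,0,255, -0.3,-0.07,0,0,0,0,255, -0.4,-0.093,0,0,0,0,255, -0.5,-0.116,0,0,0,0,255]'; python3 -m jog '[-0.1,-0.023,0,0,0,0,255, -0.2,-0.046,0,0,0,0,255, -0.3,-0.07,0,0,0,0,255, -0.4,-0.093,0,0,0,0,255, -0.5,-0.116,0,0,0,0,255]';  python3 -m jog '[-0.08,-0.019,0,0,0,0,255, -0.16,-0.037,0,0,0,0,255, -0.24,-0.056,0,0,0,0,255]' ; python3 - <<'E'
from h import *
s=manip.read_state(); d=s['ee_pos'][:2]-np.array([.5685,-.1114]); a=.0283
print('TCP station',d@[np.cos(a),np.sin(a)],d@[-np.sin(a),np.cos(a)])
p,d=grab_frame('top'); save('t3',cv2.resize(p[160:280,260:400],None,fx=5,fy=5,interpolation=cv2.INTER_CUBIC))
E
```

```text
time_s: 8.05
ee_pos: [0.5505, 0.0281, 0.0819]
tcp_rot: [0.612, 0.791, -0.0, -0.0]
wrist_force: [-1.3, 3.8, 0.7]
opening: 0.002
time_s: 8.55
ee_pos: [0.5507, 0.0085, 0.0819]
tcp_rot: [0.611, 0.791, 0.001, -0.001]
wrist_force: [-2.5, 9.1, 3.8]
opening: 0.001
time_s: 8.85
ee_pos: [0.5506, -0.001, 0.0819]
tcp_rot: [0.611, 0.791, 0.001, -0.001]
wrist_force: [-3.4, 8.5, 4.3]
opening: -0.001
TCP station -0.014801714023251944 0.11085033317246573
```

View pics/t3.png

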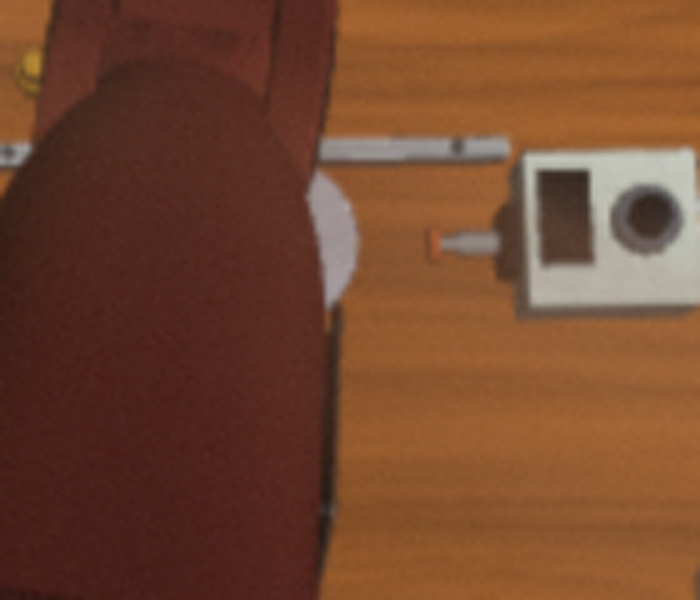

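The weight's edge is at (240,358) and the copper tip at (243,430), about 40 mm to go. The catch force is felt and the weight is still on the fence. Continuing.

```bash
python3 -m jog '[-0.08,-0.019,0,0,0,0,255, -0.16,-0.037,0,0,0,0,255, -0.24,-0.056,0,0,0,0,255, -0.32,-0.074,0,0,0,0,255]'; python3 -m jog '[-0.06,-0.014,0,0,0,0,255, -0.12,-0.028,0,0,0,0,255, -0.18,-0.042,0,0,0,0,255, -0.24,-0.056,0,0,0,0,255]'; python3 -m jog '[-0.06,-0.014,0,0,0,0,255, -0.12,-0.028,0,0,0,0,255, -0.18,-0.042,0,0,0,0,255, -0.18,-0.042,0,0,0,0,255]'
```

```text
time_s: 9.3
ee_pos: [0.5512, -0.0144, 0.0819]
tcp_rot: [0.611, 0.791, 0.001, -0.001]
wrist_force: [-2.9, 8.2, 3.1]
opening: -0.0
time_s: 9.7
ee_pos: [0.5515, -0.0248, 0.0818]
tcp_rot: [0.612, 0.791, 0.0, -0.001]
wrist_force: [-2.8, 4.0, 1.5]
opening: 0.006
time_s: 10.1
ee_pos: [0.5521, -0.0329, 0.0819]
tcp_rot: [0.612, 0.791, -0.0, 0.0]
wrist_force: [-0.8, 1.1, -0.2]
opening: -0.0
```

```bash
exec 2>&1; (python3 -m jog '[-0.025,-0.006,0,0,0,0,255, -0.05,-0.012,0,0,0,0,255]'; python3 -m jog '[-0.025,-0.006,0,0,0,0,255, -0.05,-0.012,0,0,0,0,255]'; python3 -m jog '[-0.025,-0.006,0,0,0,0,255, -0.05,-0.012,0,0,0,0,255]'; python3 -m jog '[-0.025,-0.006,0,0,0,0,255, -0.05,-0.012,0,0,0,0,255]'; python3 -m jog '[-0.025,-0.006,0,0,0,0,255, -0.05,-0.012,0,0,0,0,255]') | grep -E 'ee_pos|force'
```

```text
ee_pos: [0.5522, -0.0344, 0.0819]
wrist_force: [-1.1, 2.5, -0.3]
ee_pos: [0.5523, -0.0365, 0.0819]
wrist_force: [-1.1, 2.2, -0.3]
ee_pos: [0.5523, -0.0386, 0.0819]
wrist_force: [-0.4, 1.2, -0.3]
ee_pos: [0.5523, -0.0407, 0.0819]
wrist_force: [0.1, 2.4, -1.2]
ee_pos: [0.5523, -0.0427, 0.0819]
wrist_force: [-1.5, 1.9, -1.1]
```

```bash
(python3 -m jog '[-0.025,-0.006,0,0,0,0,255, -0.05,-0.012,0,0,0,0,255]'; python3 -m jog '[-0.025,-0.006,0,0,0,0,255, -0.05,-0.012,0,0,0,0,255]'; python3 -m jog '[-0.025,-0.006,0,0,0,0,255]') | grep -E 'ee_pos|force'
```

```text
ee_pos: [0.5523, -0.0446, 0.0819]
wrist_force: [-1.7, 4.6, -1.3]
ee_pos: [0.5523, -0.0464, 0.0819]
wrist_force: [-1.8, 6.3, 0.2]
ee_pos: [0.5523, -0.0473, 0.0819]
wrist_force: [-1.2, 6.9, -0.5]
```

```bash
(python3 -m jog '[-0.02,-0.005,0,0,0,0,255]'; python3 -m jog '[-0.015,-0.003,0,0,0,0,255]'; python3 -m jog '[0,0,0,0,0,0,255]';python3 -m jog '[0,0,0,0,0,0,255]') | grep -E 'ee_pos|force'
```

```text
ee_pos: [0.5523, -0.048, 0.0819]
wrist_force: [-1.3, 7.9, 0.5]
ee_pos: [0.5523, -0.0485, 0.0819]
wrist_force: [-0.7, 7.9, 1.3]
ee_pos: [0.5523, -0.0485, 0.0819]
wrist_force: [-1.2, 7.6, 0.7]
ee_pos: [0.5522, -0.0485, 0.0819]
wrist_force: [-2.1, 7.1, 0.1]
```

```bash
(python3 -m jog '[-0.01,-0.002,0,0,0,0,255, -0.01,-0.002,0,0,0,0,255]'; python3 -m jog '[0.025,0.006,0,0,0,0,255, 0.05,0.012,0,0,0,0,255, 0.075,0.018,0,0,0,0,255, 0.1,0.024,0,0,0,0,255, 0.125,0.03,0,0,0,0,255]'; python3 -m jog '[0.05,0.012,0,0,0,0,255, 0.1,0.024,0,0,0,0,255, 0.2,0.048,0,0,0,0,255, 0.4,0.09,0,0,0,0,255, 0.7,0.16,0,0,0,0,255]';python3 -m jog '[0,0,-0.5,0,0,0,255, 0,0,-1.2,0,0,0,255, 0,0,-2.2,0,0,0,255, 0,0,-2.8,0,0,0,255, 0,0,-2.8,0,0,0,255]') | grep -E 'ee_pos|force'
python3 - <<'E'
from h import *
s=manip.read_state();T=R.from_quat(s['tcp_rot']).as_matrix(); a=.0283;print(s['time_s'],s['joint_pos'])
k=np.array([.5685,-.1114])+np.array([[np.cos(a),-np.sin(a)],[np.sin(a),np.cos(a)]])@[.005,-.160]
print('key',k,(T.T@np.r_[k-s['ee_pos'][:2],.16-s['ee_pos'][2]])/.04)
for cam in ('top','scene'):
    p,d=grab_frame(cam)
    if cam=='top': save('t4',cv2.resize(p[160:280,260:400],None,fx=5,fy=5,interpolation=cv2.INTER_CUBIC))
    for r in pinpoint(cam,'key_top')[:2]: print(cam,r['score'],r['location'],atz(cam,r['location'],.056))
    r=pinpoint(cam,'meter')[:1]; print(cam,r and atz(cam,r[0]['location'],.05))
E
```

```text
ee_pos: [0.5523, -0.0488, 0.0819]
wrist_force: [-1.1, 8.0, 0.1]
ee_pos: [0.5527, -0.0448, 0.0821]
wrist_force: [0.4, -0.3, 0.8]
ee_pos: [0.5516, -0.0153, 0.082]
wrist_force: [0.8, 0.6, -0.1]
ee_pos: [0.5534, -0.0151, 0.1974]
wrist_force: [-0.0, 0.1, -0.3]
13.7 [-1.59315354e-01  4.21521591e-01 -2.55433381e-01  8.87791956e-01
  1.06644966e-04  1.15622400e+00]
key [ 0.57802539 -0.27119445] [-6.34874207 -1.02746127  0.94484762]
top 0.49 [198.9, 389.3] [ 0.59048005 -0.2718366   0.056     ]
top [ 0.57598297 -0.26041298  0.05      ]
scene 0.52 [187.3, 161.8] [ 0.57228721 -0.27610294  0.056     ]
scene [ 0.57318251 -0.25471384  0.05      ]
```

View pics/t4.png

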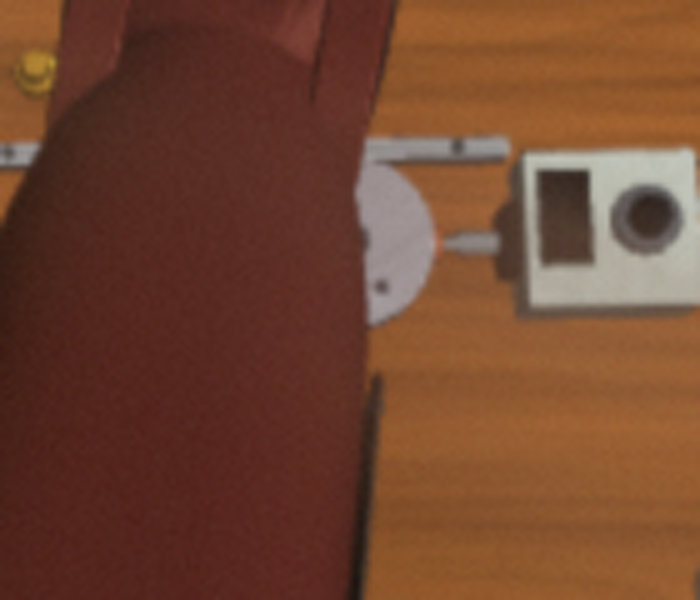

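The weight touches the copper tip at (242,437) and lies against the fence. The key centre is at (214,652), matching the fit. Next I'll move over the key.

```bash
python3 -m jog '[-1.2,-0.2,0,0,0,0,255, -2.4,-0.4,0,0,0,0,255, -3.6,-0.58,0,0,0,0,255, -4.8,-0.78,0,0,0,0,255, -6,-0.97,0,0,0,0,255]' >/dev/null;  python3 -m jog '[-0.35,-0.06,0,0,0,0,255, -0.35,-0.06,0.5,0,0,0,255, -0.35,-0.06,0.9,0,0,0,255, -0.35,-0.06,0.9,0,0,0,255]'; python3 - <<'E'
from h import *
s=manip.read_state();T=R.from_quat(s['tcp_rot']).as_matrix()
print(s['ee_pos'],(T.T@np.r_[np.array([.578,-.2715])-s['ee_pos'][:2],0])/.04)
p,d=grab_frame('scene'); save('s5',cv2.resize(p[100:280,100:340],None,fx=3.2,fy=3.2,interpolation=cv2.INTER_CUBIC))
E
```

```text
time_s: 14.9
ee_pos: [0.574, -0.2708, 0.1548]
tcp_rot: [0.612, 0.791, -0.0, -0.003]
wrist_force: [0.7, -0.3, 0.3]
opening: -0.003
[ 0.57398007 -0.27076475  0.15481212] [-0.04306312  0.09264467 -0.00053298]
```

View pics/s5.png

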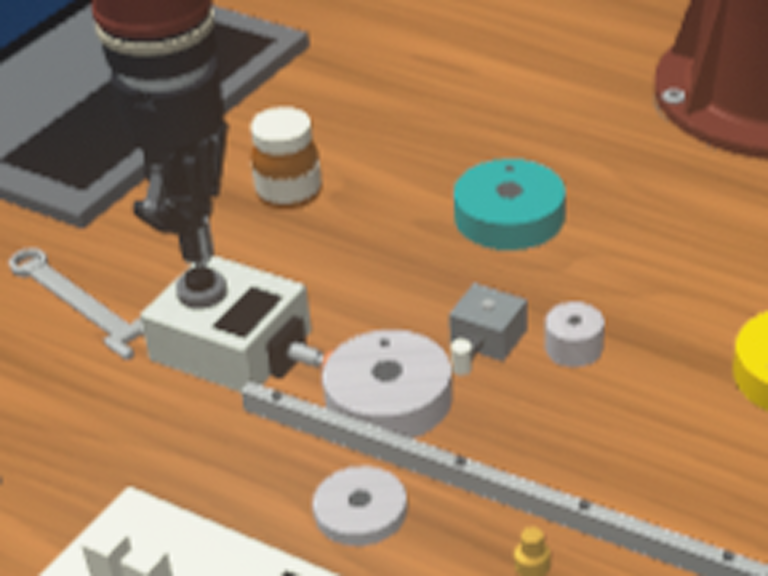

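The fingers are right above the key at (275,203), and the weight sits on the tip and fence. Descending by feel.

```bash
(python3 -m jog '[-0.04,0.06,0.08,0,0,0,255, -0.04,0.06,0.16,0,0,0,255, -0.04,0.06,0.24,0,0,0,255]'; python3 -m jog '[0,0,0.05,0,0,0,255, 0,0,0.1,0,0,0,255]'; python3 -m jog '[0,0,0.05,0,0,0,255, 0,0,0.1,0,0,0,255]') | grep -E 'ee_pos|force'
```

```text
ee_pos: [0.5788, -0.2729, 0.1487]
wrist_force: [-0.8, 0.8, 0.0]
ee_pos: [0.5784, -0.2728, 0.1443]
wrist_force: [-0.2, 1.2, 1.9]
ee_pos: [0.5784, -0.2729, 0.1405]
wrist_force: [-2.2, 1.4, 3.6]
```

```bash
(python3 -m jog '[0,0,0.025,0,0,0,255, 0,0,0.05,0,0,0,255]'; python3 -m jog '[0,0,0.025,0,0,0,255, 0,0,0.05,0,0,0,255]'; python3 -m jog '[0,0,0.025,0,0,0,255, 0,0,0.025,0,0,0,255]') | grep -E 'ee_pos|force'
```

```text
ee_pos: [0.5784, -0.2729, 0.1386]
wrist_force: [-2.2, 2.5, 12.7]
ee_pos: [0.5785, -0.2729, 0.1383]
wrist_force: [-8.0, 4.8, 28.4]
ee_pos: [0.5785, -0.2729, 0.1382]
wrist_force: [-8.5, 5.9, 30.1]
```

The key bottomed out after about 6 mm of sprung travel. I'll retreat upwards and check.

```bash
python3 -m jog '[0,0,-0.1,0,0,0,255, 0,0,-0.4,0,0,0,255, 0,0,-1.2,0,0,0,255, 0,0,-2.2,0,0,0,255, 0,0,-2.5,0,0,0,255]'; python3 -m jog '[1,-2,0,0,0,0,255, 1,-2,0,0,0,0,255, 1,-2,0,0,0,0,255]'; python3 - <<'E'
from h import *
p,d=grab_frame('top'); save('t6',cv2.resize(p[150:300,240:430],None,fx=4,fy=4,interpolation=cv2.INTER_CUBIC))
E
```

```text
time_s: 16.75
ee_pos: [0.5797, -0.2738, 0.2398]
tcp_rot: [0.612, 0.791, 0.0, 0.003]
wrist_force: [0.2, 0.2, 1.1]
opening: 0.002
time_s: 17.05
ee_pos: [0.4859, -0.2523, 0.2345]
tcp_rot: [0.612, 0.791, -0.0, -0.003]
wrist_force: [0.2, -0.2, -0.2]
opening: 0.003
```

View pics/t6.png

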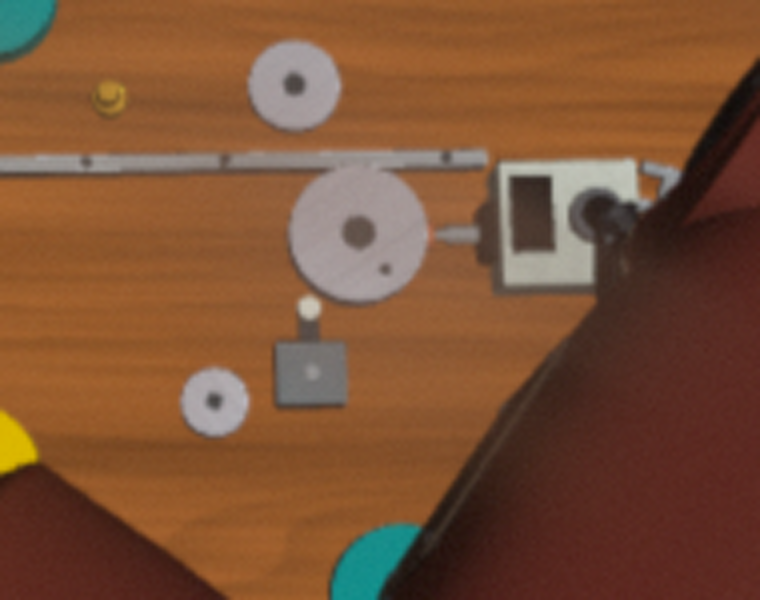

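The weight, centred at (232,358), touches both the fence and the tip at (234,432). The roller is back at rest at (308,308), and the bystanders are where they were.

```bash
python3 -m jog '[1,-2,0,0,0,0,255, 1,-2,0,0,0,0,255]' >/dev/null; python3 -c "
from plant import manip
print(manip.read_state()['time_s'],manip.hand_in())"
```

```text
the job is handed in; nothing more can be done
17.3 None
```

The weight is at the thermometer, the reading is logged, and the job was handed in at 17.3 s.

- **Weight to the tip:** I slid the plain aluminium disc diagonally onto the fence, then pushed it along the fence past the catch. Contact with the copper tip came through as a force rise, and I pressed it in about 6 mm. The wrist read about 8 N, of which roughly 2.2 N was sliding friction, so the tip took about 6 N. That friction figure is known only to about ±0.7 N.
- **Leaving it there:** I backed off slowly, and the spring may have pushed the weight back a few millimetres. After the key press, the last picture still showed it against both the tip and the fence.
- **Key:** I pressed the black key after the weight was in place. It gave about 6 mm of sprung travel and then hit a hard stop at about 30 N, well above the 5 N it needs. I judged it fully down from that force and travel; the key reading itself was not checked.
- **Last checks:** In the last picture the catch roller was back out at rest. The bystanders I could see had not moved, but the arm hid the jar and most of the wrench. The wrist force was near zero with the arm clear. I moved the arm about 9 cm further back after that, without another picture, and handed in.
- **Disagreement:** The two cameras differed by up to 12 mm on the meter and key positions. I used the enlarged overhead picture, which fitted the station to within about 2 mm, and the key press bore it out.

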